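# Push the red-capped dop stick home

## Task

One of the dop sticks in the wooden holding block is to be put away: with the fingertips, gently push the red-capped stick down until it is fully home, its cap resting on the rubber collar level with the green, yellow and white ones, then withdraw. Leave every other stick untouched (the raised blue and black ones stay raised), do not squeeze or pull up the red one, and do not shift or lift anything on the bench.

Things in the scene. Friction and masses are not known exactly. Their poses are not given: they have to be found in the camera images.
- block: wooden holding block fixed to the bench, 130 mm (its x) by 190 mm (its y), 70 mm tall, with six holes at x = -30 and +30 mm, y = -60, 0 and +60 mm; a 14 mm tall black rubber collar surrounds each hole. Origin: centre of its underside, on the bench
- dop_red: dop stick with a red cap, the one to push home; it starts drawn up by 11 to 18 mm. Cap 26 mm across, 16 mm tall, on a 10 mm shaft, upright in any one of the holes. Origin: centre of the cap's flat top. Slides up and down against about 3 N of friction, stays where left. Fully home the origin is 100 mm above the bench and the cap rests on its rubber collar, which gives about 1 mm per 4 N.
- dop_blue: dop stick with a blue cap, drawn up by 10 to 18 mm, to be left so. Cap 26 mm across, 16 mm tall, on a 10 mm shaft, upright in any one of the holes. Origin: centre of the cap's flat top. Slides up and down against about 3 N of friction, stays where left. Fully home the origin is 100 mm above the bench and the cap rests on its rubber collar, which gives about 1 mm per 4 N.
- dop_black: dop stick with a black cap, drawn up by 8 to 16 mm, to be left so. Cap 26 mm across, 16 mm tall, on a 10 mm shaft, upright in any one of the holes. Origin: centre of the cap's flat top. Slides up and down against about 3 N of friction, stays where left. Fully home the origin is 100 mm above the bench and the cap rests on its rubber collar, which gives about 1 mm per 4 N.
- dop_green: dop stick with a green cap, already fully home, to be left so. Cap 26 mm across, 16 mm tall, on a 10 mm shaft, upright in any one of the holes. Origin: centre of the cap's flat top. Slides up and down against about 3 N of friction, stays where left. Fully home the origin is 100 mm above the bench and the cap rests on its rubber collar, which gives about 1 mm per 4 N.
- dop_yellow: dop stick with a yellow cap, already fully home, to be left so. Cap 26 mm across, 16 mm tall, on a 10 mm shaft, upright in any one of the holes. Origin: centre of the cap's flat top. Slides up and down against about 3 N of friction, stays where left. Fully home the origin is 100 mm above the bench and the cap rests on its rubber collar, which gives about 1 mm per 4 N.
- dop_white: dop stick with a white cap, already fully home, to be left so. Cap 26 mm across, 16 mm tall, on a 10 mm shaft, upright in any one of the holes. Origin: centre of the cap's flat top. Slides up and down against about 3 N of friction, stays where left. Fully home the origin is 100 mm above the bench and the cap rests on its rubber collar, which gives about 1 mm per 4 N.
- bowl: loose green bowl, 90 mm across, 40 mm tall; origin under its centre
- brass_lap: loose flat brass lap disc, 140 mm across, 12 mm thick with a 32 mm hub 20 mm high; origin under its centre
- brush: loose brush lying on the bench, handle to its -x; origin underneath it
- spare_dop: loose spare dop lying on the bench, wooden with steel ends, about 100 mm long along its x, 22 mm high; origin underneath it
- stone_plate: loose white plate of small stones, 120 mm across, 16 mm tall; origin under its centre
- bottle: loose clear water bottle with a blue cap, 60 mm across, 150 mm tall; origin under its centre

How it is judged (in metres and radians):
On the way, in this order (a step that is already met when the one before it is completed fails the run):
1. the fingers touch the red cap while it is still raised (contact force between the fingers and dop_red above 0.3 N and z of dop_red in the frame of block above 0.1035 m).
2. the red-capped stick is fully home (z of dop_red in the frame of block below 0.103 m), for 0.1 s.
At the end, for the whole second after the job is handed in: The red-capped stick is fully home (cap top within 3 mm above and 4 mm below 100 mm over the block's underside) and still; every other stick is within 3 mm, and every loose thing within 10 mm, of where it began (z of dop_red in the frame of block between 0.096 and 0.103 m and linear speed of dop_red below 0.01 m/s and distance of each of dop_blue, dop_black, dop_green, dop_yellow, dop_white from where it was at the start of the episode below 0.003 m and distance of each of bowl, brass_lap, brush, spare_dop, stone_plate, bottle from where it was at the start of the episode below 0.01 m); the robot touches nothing.
It fails at once if the red-capped stick is pressed or squeezed harder than 30 N (contact force between the fingers and dop_red above 30 N).
It fails at once if the red-capped stick is pulled up instead of pushed (z of dop_red in the frame of block above 0.1205 m).
It fails at once if another dop stick is touched or moved (over 0.5 N or 3 mm) (contact force between any of the arm, the fingers and dop_blue above 0.5 N or contact force between any of the arm, the fingers and dop_black above 0.5 N or contact force between any of the arm, the fingers and dop_green above 0.5 N or contact force between any of the arm, the fingers and dop_yellow above 0.5 N or contact force between any of the arm, the fingers and dop_white above 0.5 N or distance of any of dop_blue, dop_black, dop_green, dop_yellow, dop_white from where it was at the start of the episode above 0.003 m).
It fails at once if a loose thing on the bench is shifted or lifted by more than 10 mm (distance of any of bowl, brass_lap, brush, spare_dop, stone_plate, bottle from where it was at the start of the episode above 0.01 m).
It also fails if it takes over 29 s, if anything falls off the work surface, if the arm or the gripper's body presses on something with over 40 N, if the wrist force passes 120 N, or if a joint passes its speed limit or range.

## Robot

A 7-joint arm with a two-finger parallel gripper is mounted at the origin on the work surface. World frame = base frame: x ahead of the robot, y to its left, z up, the work surface at z = 0. Lengths are in m, angles in degrees, forces in N, time in s.
With the tool pointing down it reaches from about 0.425 to 0.875 m from the base axis. Payload 4.7 kg.
Tool frame: the origin (TCP) lies at the centre of the arm's flange, where the gripper is bolted on; the fingertips stand 182 mm ahead of it and the grasp point (between the pads) lies 164 mm ahead of it; z points along the fingers, y is the line along which they close (so a half turn about z gives the same grasp; the last joint's range is limited). The gripper opens to 87 mm and grips with 3 to 60 N. Pads are 19 mm wide; open, the fingers measure 117 mm over their backs; the gripper's body (75 mm by 190 mm) begins 51 mm behind the grasp point.
Start: joints at [67.557, 18.392, -4.016, 83.108, 1.295, 78.541, -3.26], TCP at [0.257, -0.597, 0.405] pointing down, gripper open.
Joint ranges: [-163.93, 163.93], [-17.29, 119.83], [-79.2, 71.16], [3.27, 140.29], [-89.18, 269.18], [5.43, 117.66], [-154.24, 154.24]. Speed limits (degrees/s): [147.25, 147.25, 180, 180, 180, 180, 180].

## Interface

Orientations are given as [roll, pitch, yaw] about the fixed x, y, z axes, in that order (R = Rz(yaw) Ry(pitch) Rx(roll)).
In Python, from cell import env gives the robot as it stands. The module is installed in compiled form; this text tells all that it offers.
- The arm moves only by the tool step_arm, never from a script. Its argument "steps" is one flat list of numbers, 5 for each row, row after row: the opening, from 0 (shut) to 1 (fully open), then the shift along the tool's x, y, z in mm, then the turn about the tool's z in degrees. In form: [grip, dx, dy, dz, roll, grip, dx, dy, dz, roll, ...]. A call has 1 to 12 rows; each row shifts and turns the commanded pose from where the row before left it, along the tool's axes as they then stand; what a row does not reach is not made up. A row lasts 1/8 s, in which the tool goes at most 62.5 mm and 10.7 degrees, less where a joint would pass 70% of its speed; a pose out of reach is approached as far as the arm can. A call with a gripper value outside its range is refused whole. The fingers move at their own pace and stop on an object; "grip_force" is the grip in N (left out, the last holds). Time passes only in rows, so rows that do not move let the fingers close. It gives the time, the measured TCP pose, the force, the opening and the grip force at its end, in the units of the state.
- env.get_obs(): the state, without advancing time (a new reading comes with each control period).
- env.read_camera(name): name is "scene" or "top" or "wrist"; returns a dict with "image" (384x512x3 uint8, red, green, blue), "camera_matrix" (3x3 intrinsics, pixels), "distortion" ([k1, k2, p1, p2, k3] as OpenCV has them; the pictures are not rectified), "R" (3x3) and "t" (3): a world point X has camera coordinates R X + t. Camera axes: x right, y down, z forward; pixel columns grow to the right and rows downward; lengths in m; the calibration is good to about 2 mm. A picture is of the moment at which its call begins. There is no depth.
- env.sign_off(): hands the job in; it is judged then, once.
The state is a dict: "time_s": time; "qpos": joint angles; "joint_velocities": joint speeds; "effort": joint torques, N m; "tool_pos": TCP position; "tool_rot": TCP orientation; "force": force on the tool from outside, world axes, zero at the start; "wrist_torque": the same for the moment, N m; "grip_width": finger opening in m; "grasp_force": force on a finger pad.
Only numpy, scipy, OpenCV 4.12 (cv2) and the standard library are available. Lean on these libraries where they do the work, as an engineer would, in place of code of your own. Each camera call takes 0.05 s, during which the arm holds its last target. There are 200 camera calls.

## Working session

There is one attempt and no reset: what is moved stays moved. The work goes in short steps, Python scripts to look and compute and a tool call to move; the robot and the scene stay as the last step left them, time stands still between calls to the robot, and variables do not carry over. Pictures are saved under pics/ and viewed, at most 10 in all, crops included, and the job is handed in when it is done.

Besides the shell and the picture viewer there is one more tool, called after ">>>" as name(argument=value, ...), one argument or row to a line, values as JSON. step_arm: Moves the arm, as the interface text tells. Its arguments: {"type":"object","properties":{"steps":{"type":"array","items":{"type":"number"}},"grip_force":{"type":"number"}},"required":["steps"]}

```bash
mkdir -p pics; python3 - <<'E'
from cell import env
import cv2,pickle
o=env.get_obs();print(o['tool_pos'],o['tool_rot'],o['force'],o['grip_width'],o['time_s'])
for n in('scene','top'):
    c=env.read_camera(n);pickle.dump(c,open(n+'.pkl','wb'));cv2.imwrite(f'pics/{n}0.png',c['image'][:,:,::-1]);print(n,c['camera_matrix'],c['distortion'],c['R'],c['t'])
E
```

```text
[ 0.25647422 -0.5970347   0.4036908 ] [-1.79892550e+02  6.43299513e-03  2.32514559e+01] [-0.06652046 -0.03997479  0.4073714 ] 0.08707650017200651 0.0
scene [[477.88750041   0.         262.08319905]
 [  0.         477.88750041 194.26643743]
 [  0.           0.           1.        ]] [0.03132186 0.         0.         0.         0.        ] [[-0.38636481  0.92217187  0.01792406]
 [ 0.55964433  0.24983419 -0.79017789]
 [-0.73315787 -0.29526584 -0.6126154 ]] [ 0.31000933 -0.24109499  1.60104409]
top [[350.64886861   0.         253.67440733]
 [  0.         350.64886861 192.72947906]
 [  0.           0.           1.        ]] [-0.02922328  0.          0.          0.          0.        ] [[-0.01386793 -0.99985949 -0.00941694]
 [-0.98190064  0.01539673 -0.18876988]
 [ 0.18888835  0.00662866 -0.9819762 ]] [-0.10494028  0.57766514  1.04530937]
```

View pics/scene0.png

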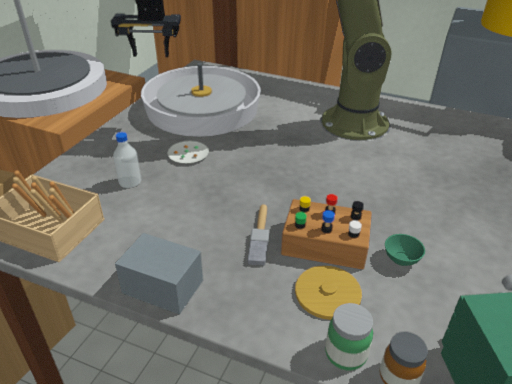

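View pics/top0.png

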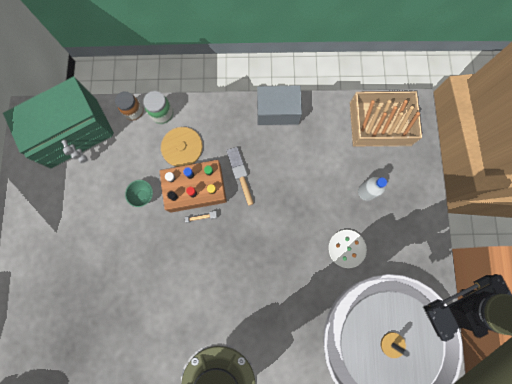

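The scene view shows the block at about (328,232), with red in the middle of the robot-side row. In the top view red is at about (191,191), between black and yellow, with blue across from it.

```bash
python3 - <<'E'
import cv2,numpy as np
a=cv2.imread('pics/scene0.png')[185:275,275:380];b=cv2.imread('pics/top0.png')[150:220,150:235]
a=cv2.resize(a,None,fx=5.6,fy=5.6,interpolation=2)
cv2.imwrite('pics/ca.png',a)
cv2.imwrite('pics/cb.png',cv2.resize(b,None,fx=8,fy=8,interpolation=2))
E
```

```text
(no output)
```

View pics/ca.png

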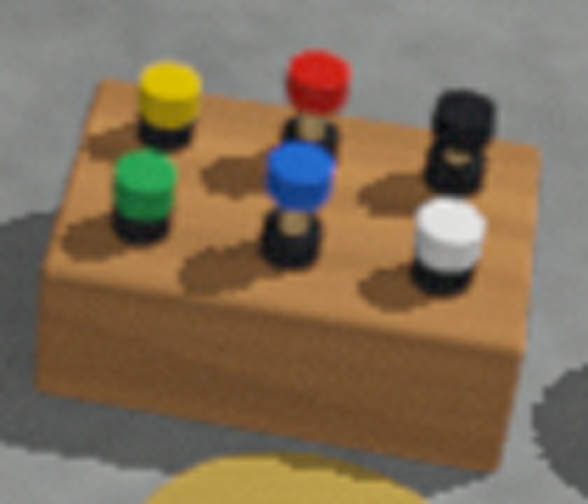

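View pics/cb.png

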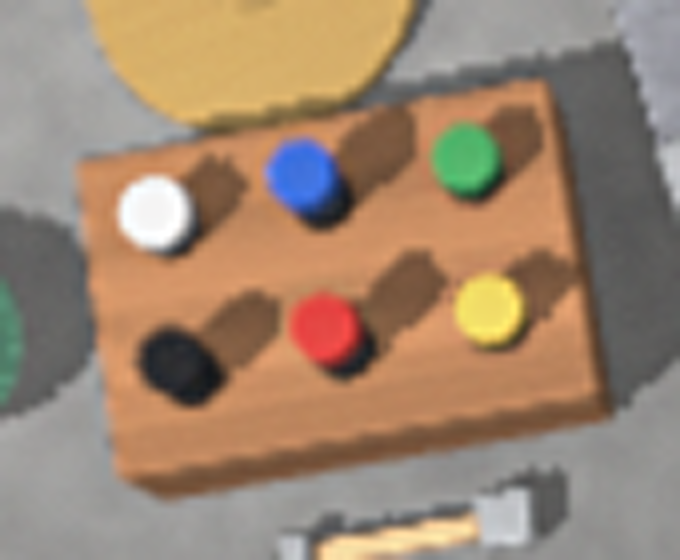

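Both crops show the cap tops clearly. Scene crop: yellow (170,78), red (319,68), black (464,106), green (147,168), blue (301,160), white (450,218). Top crop: white (155,212), blue (301,174), green (465,156), red (324,327), yellow (488,307), black (175,358).

```bash
python3 - <<'E'
import cv2,numpy as np,pickle
from scipy.optimize import least_squares
names='yellow red black green blue white'.split()
S=np.array([[170,78],[319,68],[464,106],[147,168],[301,160],[450,218]],float)
T=np.array([[488,307],[324,327],[175,358],[465,156],[301,174],[155,212]],float)
S=(S+.5)/5.6-.5+[275,185];T=(T+.5)/8-.5+[150,150]
C=[(pickle.load(open(n+'.pkl','rb')),p) for n,p in(('scene',S),('top',T))]
# block +x ahead; row near robot x=-30; yellow is to -y
H=np.array([[-30,-60],[-30,0],[-30,60],[30,-60],[30,0],[30,60]])/1000
def pts(v):
    c,s=np.cos(v[2]),np.sin(v[2]);z=np.array([0,v[3],v[4],0,v[5],0])+.1
    return np.c_[H@np.array([[c,s],[-s,c]])+v[:2],z]
def f(v,full=False):
    r=[cv2.projectPoints(pts(v),cv2.Rodrigues(c['R'])[0],c['t'],c['camera_matrix'],c['distortion'])[0][:,0]-p for c,p in C]
    return np.concatenate(r).ravel()
q=least_squares(f,[.55,.1,0,.01,.01,.01])
print(q.x,np.degrees(q.x[2]),np.abs(q.fun).max());print(q.fun.reshape(2,6,2).round(2))
print(dict(zip(names,pts(q.x).round(4).tolist())))
# free per-cap triangulation
for i,n in enumerate(names):
    g=lambda X:np.concatenate([cv2.projectPoints(X[None],cv2.Rodrigues(c['R'])[0],c['t'],c['camera_matrix'],c['distortion'])[0].ravel()-p[i] for c,p in C])
    print(n,least_squares(g,np.array([.55,.1,.1])).x.round(4))
E
```

```text
[0.60334053 0.0784962  0.16797979 0.01754446 0.00935632 0.01752049] 9.624532734430174 0.587167470904717
[[[ 0.06  0.14]
  [ 0.15 -0.05]
  [ 0.41  0.09]
  [-0.09  0.31]
  [ 0.2   0.  ]
  [ 0.31  0.23]]

 [[ 0.59  0.08]
  [ 0.39  0.01]
  [-0.29  0.27]
  [ 0.36  0.01]
  [ 0.33 -0.16]
  [ 0.27  0.04]]]
{'yellow': [0.5838, 0.0143, 0.1], 'red': [0.5738, 0.0735, 0.1175], 'black': [0.5637, 0.1326, 0.1094], 'green': [0.6429, 0.0244, 0.1], 'blue': [0.6329, 0.0835, 0.1175], 'white': [0.6229, 0.1427, 0.1]}
yellow [0.5842 0.0149 0.1009]
red [0.574  0.0737 0.1177]
black [0.5644 0.1318 0.1098]
green [0.6429 0.0248 0.101 ]
blue [0.6327 0.0836 0.1174]
white [0.6231 0.1424 0.1007]
```

Both fits agree. Red is at about (0.574, 0.0735, 0.1175), raised 17.5 mm, which is within the given range, and it is in reach. I'll shut the fingers and travel high towards it.

>>> step_arm(
  steps=[0,40,-35,0,0,0,40,-35,0,0,0,40,-35,0,0,0,40,-35,0,0,0,40,-35,0,0,0,40,-35,0,0,0,40,-35,0,0,0,40,-35,0,0,0,40,-35,0,0,0,40,-35,0,0,0,40,-35,0,0,0,40,-35,0,0],
  grip_force=10,
)

```text
time_s: 1.6
tool_pos: [0.5321, -0.0204, 0.4045]
tool_rot: [180.0, 0.0, 23.2]
force: [0.1, -0.4, -0.7]
grip_width: 0.0005
grasp_force: 0.0
```

```bash
cat > d.py <<'E'
from cell import env
import numpy as np
from scipy.spatial.transform import Rotation as R
o=env.get_obs();r=R.from_euler('xyz',o['tool_rot'],degrees=True).as_matrix()
p=np.array(o['tool_pos']);tip=p+.182*r[:,2]
print(o['time_s'],p,o['tool_rot'],'tip',tip,o['force'],o['grip_width'])
print('shift mm to red top',1000*r.T@(np.array([.5738,.0735,.1175])-tip))
E
python3 d.py
```

```text
1.6 [ 0.53211156 -0.02038651  0.40451144] [1.79984183e+02 1.93890055e-02 2.32253610e+01] tip [ 0.53207478 -0.02045697  0.22251146] [ 0.09529334 -0.44190073 -0.68805476] 0.0005466186472135649
shift mm to red top [ 75.43118873 -69.91746717 104.96664028]
```

>>> step_arm(
  steps=[0,38,-35,0,0,0,37.5,-35,0,0,0,0,0,25,0,0,0,0,25,0,0,0,0,25,0,0,0,0,0,0,0,0,0,0,0],
)

```text
time_s: 2.48
tool_pos: [0.5738, 0.0724, 0.3305]
tool_rot: [180.0, -0.1, 23.3]
force: [-0.2, 0.3, 0.0]
grip_width: 0.001
grasp_force: 0.0
```

```bash
python3 d.py; python3 - <<'E'
from cell import env
import cv2
a=env.read_camera('scene')['image'][150:280,260:395,::-1];b=env.read_camera('wrist')['image'][:,:,::-1]
a=cv2.resize(a,(399,384),interpolation=2);b=cv2.resize(b,(400,300))
b=cv2.copyMakeBorder(b,0,84,0,0,0)
cv2.imwrite('pics/n1.png',cv2.hconcat([a,b]))
E
```

```text
2.475 [0.5737983  0.07235301 0.3305281 ] [ 1.79985811e+02 -5.00936459e-02  2.32501911e+01] tip [0.5739623  0.07237442 0.14852818] [-0.23737646  0.26747474  0.02749137] 0.0009873633006679877
shift mm to red top [ 0.26807669 -1.10592351 31.02814842]
```

View pics/n1.png

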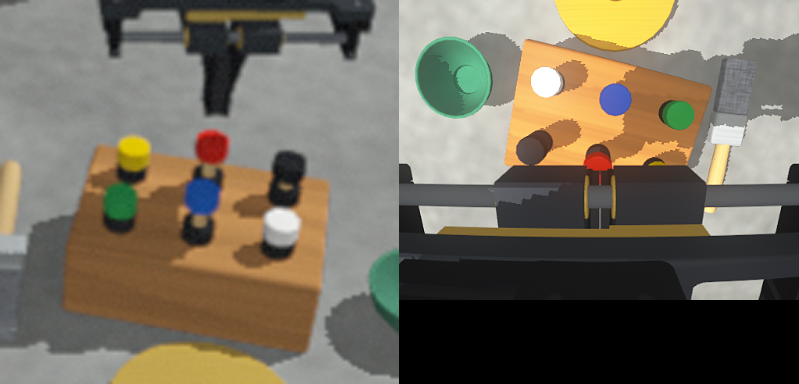

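The closed fingertips (scene crop 213,112) stand right above the red cap (211,140), and the wrist view has the cap centred between the fingers. Descending to just above it.

>>> step_arm(
  steps=[0,0,-1,8,0,0,0,0,8,0,0,0,0,6,0,0,0,0,4,0,0,0,0,2,0,0,0,0,1,0,0,0,0,1,0,0,0,0,1,0],
)

```text
time_s: 3.58
tool_pos: [0.5731, 0.0732, 0.2991]
tool_rot: [180.0, -0.0, 23.3]
force: [-2.0, -0.4, 3.2]
grip_width: 0.0005
grasp_force: 1.4
```

```bash
python3 d.py
```

```text
3.575 [0.57313967 0.07323564 0.29911153] [ 1.79980165e+02 -6.62142419e-03  2.32532066e+01] tip [0.57318387 0.07318606 0.11711154] [-1.96250421 -0.38569467  3.19284877] 0.0004898960712583485
shift mm to red top [ 0.69007259 -0.0450579  -0.3883939 ]
```

Contact reads 3 N at z ≈ 0.117, which matches the estimate. Pushing slowly.

>>> step_arm(
  steps=[0,0,0,1.5,0,0,0,0,1.5,0,0,0,0,1.5,0,0,0,0,1.5,0,0,0,0,1.5,0,0,0,0,1.5,0,0,0,0,1.5,0,0,0,0,1.5,0,0,0,0,1,0,0,0,0,1,0,0,0,0,0,0],
)

```text
time_s: 4.95
tool_pos: [0.5731, 0.0732, 0.2846]
tool_rot: [-180.0, -0.0, 23.3]
force: [-0.3, 0.7, 1.8]
grip_width: 0.0005
grasp_force: 0.7
```

```bash
python3 d.py
```

```text
4.95 [0.57313969 0.0731712  0.2845661 ] [-1.79999083e+02 -3.00123846e-03  2.32519947e+01] tip [0.5731473  0.07317764 0.1025661 ] [-0.29530143  0.71229543  1.76419497] 0.0005143981129548083
shift mm to red top [  0.72773253  -0.03874448 -14.93386427]
```

>>> step_arm(
  steps=[0,0,0,1,0,0,0,0,0.5,0,0,0,0,0.5,0,0,0,0,0,0],
)

```text
time_s: 5.45
tool_pos: [0.5732, 0.0732, 0.2827]
tool_rot: [180.0, -0.0, 23.3]
force: [-1.3, -0.5, 2.3]
grip_width: 0.0004
grasp_force: 1.1
```

>>> step_arm(
  steps=[0,0,0,0.5,0,0,0,0,0.5,0,0,0,0,0.3,0,0,0,0,0,0],
)

```text
time_s: 5.95
tool_pos: [0.5732, 0.0733, 0.2826]
tool_rot: [180.0, 0.0, 23.3]
force: [-3.0, -0.7, 10.0]
grip_width: 0.0004
grasp_force: 4.7
```

The force rose to 10 N at tip z ≈ 0.1006, so the cap is seated on its collar. Withdrawing straight up.

>>> step_arm(
  steps=[0,0,0,-1,0,0,0,0,-2,0,0,0,0,-5,0,0,0,0,-15,0,0,0,0,-25,0,0,0,0,-30,0,0,0,0,-30,0,0,-50,0,0,0,0,-50,0,0,0,0,-50,0,0,0,0,0,0,0,0,0,0,0,0,0],
)

```text
time_s: 7.45
tool_pos: [0.4358, 0.0144, 0.3906]
tool_rot: [179.9, -0.1, 23.3]
force: [0.7, 0.2, -0.1]
grip_width: 0.0005
grasp_force: 0.0
```

```bash
python3 d.py; python3 - <<'E'
from cell import env
import cv2
a=env.read_camera('scene')['image'][185:275,275:380,::-1]
cv2.imwrite('pics/n2.png',cv2.resize(a,None,fx=5.6,fy=5.6,interpolation=2))
E
```

```text
7.45 [0.43577269 0.0144151  0.39056751] [ 1.79906376e+02 -1.22960136e-01  2.32663240e+01] tip [0.43624898 0.01429617 0.20856817] [ 0.69345107  0.19286559 -0.11288404] 0.0005108045552580754
shift mm to red top [149.55525934  -0.20520914  91.38912574]
```

View pics/n2.png

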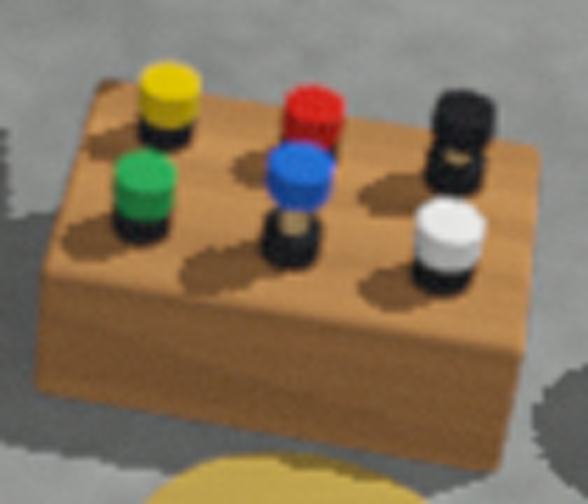

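The red cap top is now at crop (314,103), down from (319,68), with no shaft showing. The other sticks have not moved and the arm is clear.

```bash
python3 -c "
from cell import env
print(env.sign_off())"
```

```text
the job is handed in; nothing more can be done
None
```

The red-capped stick is pushed fully home (10 N seating force on the wrist sensor, cap top at about 100 mm); the other sticks look unmoved in the final picture, the arm is withdrawn, and the job is handed in, with no verdict returned.

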